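# Strip a filter unit and stand its bottle on the balance

## Task

The dry filter unit has to come apart so that its empty bottle can be tared. Working from the top, one part at a time, lay the lid flat in the glass dish with its knob up, slip the funnel upright over the post of the drying stand, stand the filter head stopper-down in the beaker, and finally set the bottle gently, upright and wholly on the pan of the balance. Leave the dish, the beaker and the other things on the bench where they stand.

Things in the scene. Friction and masses are not known exactly. Their poses are not given: they have to be found in the camera images.
- lid: White plastic lid, loose, 30 g, the top of the stack: a disc 49 mm across and 5 mm thick with a round upright knob on its centre, 16 mm across and 26 mm tall (31 mm overall). It lies loosely in a 5 mm deep recess of the funnel's rim, its disc level with the rim. Origin: centre of the disc's underside; z up through the knob.
- funnel: Amber clear-plastic straight round funnel, loose, 80 to 130 g, under the lid: outside 59 mm across at rim and foot, 72 mm tall, open right through with a bore 45 mm across (recess for the lid at the top 52 mm across, 5 mm deep). Its foot stands loosely on the filter head, the head's 4 mm high screen inside the bore; it lifts straight off. Origin: centre of the foot's underside; z up.
- filter_head: White plastic filter head, loose, 90 g, under the funnel: round flange 66 wide, 12 thick; on it a raised screen 40 wide, 4 high; below it a grey stopper 28 long, 30 tapering to 26 wide, hanging loose in the bottle neck. A hose nipple 9 thick sticks out of the flange rim at mid-thickness to 48 from the axis. Origin: centre of the stopper's foot, 28 below the flange (mm); z up, x along the nipple.
- bottle: Clear glass laboratory bottle, loose, empty, 240 to 390 g, bottom of the stack, standing on the bench: body 86 mm across up to 112 mm, shoulder to 145 mm, then a straight round neck 45 mm across up to the mouth at 176 mm (a thin 48 mm bead at 160 mm is look only). Neck opening 39 mm, clear for 32 mm down; the head's flange rests on the mouth. Origin: centre of its underside; z up.
- dish: Low round clear-glass dish, standing by itself, open, empty, 100 mm across and 13 mm tall, wall 3 mm, floor 3 mm thick, loose on the bench (120 g). Place of the lid. Origin: centre of its underside; z up.
- drying_stand: Drying stand for the funnel: flat metal disc 96 mm across, 8 mm thick, with one white upright post 16 mm across on its centre, round-topped, reaching 66 mm above the bench. Fixed. Place of the funnel: over the post, its foot on the disc. Origin: centre of its underside; z up.
- beaker: Small clear-glass beaker, empty, 50 mm across, 70 mm tall, opening 44 mm across, loose on the bench (120 g). Place of the filter head: stopper inside, flange resting on the rim (the stopper's foot is then 42 mm above the bench). Origin: centre of its underside; z up.
- balance: Grey top-pan balance, fixed, 220 mm deep (x), 160 mm wide (y), housing 46 mm high, dark display panel on the robot's side, round steel pan 120 mm across, its top 58 mm above the bench; the pan does not sink. Place of the bottle. Origin: on the bench straight below the pan's centre; the housing reaches from 140 mm towards its own -x (display end) to 80 mm towards +x.
- loose_cap: Bystander: blue plastic screw cap, 52 mm across, 25 mm tall, loose on the bench; to be left alone. Origin: centre of its underside.
- capped_bottle: Bystander: smaller clear bottle with a blue cap, 69 mm across, 143 mm tall, loose on the bench; to be left alone. Origin: centre of its underside.
Mind the look-alikes: they are no part of the job. Leave any black, brown or pink look-alike of the bottle alone.

How it is judged (in metres and radians):
On the way, in this order (a step that is already met when the one before it is completed fails the run):
1. the lid lies flat in the dish, knob up, released, while the funnel still stands on the unit (horizontal distance between lid and dish below 0.03 m and z of lid in the frame of dish between -0.001 and 0.007 m and angle between each of lid, funnel's own z axis and vertical below 0.1 rad and contact force between the fingers and lid below 0.05 N and linear speed of lid below 0.02 m/s and horizontal distance between funnel and filter_head below 0.008 m and z of funnel in the frame of filter_head between 0.036 and 0.044 m), for 0.2 s.
2. the funnel stands over the post of the drying stand, released, while the head still sits on the bottle (horizontal distance between funnel and drying_stand below 0.018 m and z of funnel in the frame of drying_stand between 0.004 and 0.012 m and angle between each of funnel, filter_head's own z axis and vertical below 0.1 rad and contact force between the fingers and funnel below 0.05 N and linear speed of funnel below 0.02 m/s and horizontal distance between filter_head and bottle below 0.008 m and z of filter_head in the frame of bottle between 0.144 and 0.152 m), for 0.2 s.
3. the filter head stands stopper-down in the beaker, released (horizontal distance between filter_head and beaker below 0.012 m and z of filter_head in the frame of beaker between 0.038 and 0.046 m and angle between filter_head's own z axis and vertical below 0.1 rad and contact force between the fingers and filter_head below 0.05 N and linear speed of filter_head below 0.02 m/s), for 0.2 s.
4. the bottle stands on the pan of the balance, released (horizontal distance between bottle and balance below 0.02 m and z of bottle in the frame of balance between 0.054 and 0.062 m and angle between bottle's own z axis and vertical below 0.1 rad and contact force between the fingers and bottle below 0.05 N and linear speed of bottle below 0.02 m/s), for 0.2 s.
At the end, for the whole second after the job is handed in: Lid flat in the dish, knob up (within 30 mm of centre); funnel upright over the post, foot on the disc (18 mm); filter head stopper-down in the beaker, flange on the rim (12 mm); bottle upright on the pan (20 mm); heights within 4 mm, tilts under 0.1 rad; all released and at rest (all of step 3 and all of step 4 and horizontal distance between lid and dish below 0.03 m and z of lid in the frame of dish between -0.001 and 0.007 m and angle between each of lid, funnel's own z axis and vertical below 0.1 rad and horizontal distance between funnel and drying_stand below 0.018 m and z of funnel in the frame of drying_stand between 0.004 and 0.012 m and contact force between the fingers and lid below 0.05 N and linear speed of each of lid, funnel below 0.02 m/s and contact force between the fingers and funnel below 0.05 N); the robot touches nothing.
It fails at once if the loose cap or the capped bottle is shifted by more than 30 mm (distance of any of loose_cap, capped_bottle from where it was at the start of the episode above 0.03 m).
It fails at once if the dish or the beaker is shifted by more than 30 mm (distance of any of dish, beaker from where it was at the start of the episode above 0.03 m).
It fails at once if the bottle is let go above the pan and drops on it (free of the fingers, still over 3 mm above the pan, falling at over 0.3 m/s) (horizontal distance between bottle and balance below 0.06 m and z of bottle in the frame of balance between 0.061 and 0.088 m and linear speed of bottle above 0.3 m/s and contact force between the fingers and bottle below 0.05 N).
It fails at once if the bottle is tipped by more than 0.5 rad (angle between bottle's own z axis and vertical above 0.5 rad).
It also fails if it takes over 104 s, if anything falls off the work surface, if the arm or the gripper's body presses on something with over 40 N, if the wrist force passes 120 N, or if a joint passes its speed limit or range.

## Robot

A 7-joint arm with a two-finger parallel gripper is mounted at the origin on the work surface. World frame = base frame: x ahead of the robot, y to its left, z up, the work surface at z = 0. Lengths are in mm, angles in rad, forces in N, time in s.
With the tool pointing down it reaches from about 350 to 900 mm from the base axis. Payload 19.9 kg.
Tool frame: the origin (TCP) lies between the finger pads; the fingertips stand 25 mm ahead of it and the grasp point (between the pads) lies 6 mm ahead of it; z points along the fingers, x is the direction in which the jaws open and shut, and the axes are right-handed (so a half turn about z gives the same grasp; the last joint's range is limited). The gripper opens to 85 mm and grips with 20 to 120 N. Pads are 22 mm wide; open, the fingers measure 114 mm over their backs; the gripper's body (76 mm by 85 mm) begins 54 mm behind the grasp point. The pads swing forward as they close: fully open they stand 13 mm farther back than shut.
Start: joints at [-1.153, 0.417, -0.01, 1.614, 0.005, 1.111, -0.053], TCP at [276.782, 560.353, 256.26] pointing down, gripper open.
Joint ranges: [-2.81, 2.81], [-0.39, 2.02], [-1.27, 1.25], [0.06, 2.57], [-1.19, 4.33], [0.19, 2], [-2.82, 2.82]. Speed limits (rad/s): [1.89, 1.89, 2.39, 2.39, 3.01, 3.01, 3.01].

## Interface

Orientations are given as [roll, pitch, yaw] about the fixed x, y, z axes, in that order (R = Rz(yaw) Ry(pitch) Rx(roll)).
In Python, from bench import robot, planner, telemetry, optics, nets gives the robot as it stands. The module is installed in compiled form; this text tells all that it offers. Calls block until the motion is done:
- robot.reach(position, orientation): joint-space move of the TCP to a pose.
- robot.move_straight(position, attitude=None, vel=150, until_force=None): straight line of the TCP; attitude=None keeps the orientation; vel is the mean speed in mm/s. With until_force (N) it stops when the force on the tool has changed by that much, and returns True; else False.
- robot.goto_joints(angles): joint-space move.
- robot.gripper_to(opening, f_grip=None): finger opening in mm; f_grip is the grip in N (None keeps the last); returns when the fingers have stopped.
- robot.wait(seconds).
- planner.solve_ik(position, orientation): joint angles nearest the present ones, or None.
- telemetry.get_state(): the state.
- optics.camera(name): name is "scene" or "top"; returns the picture (480x640x3 uint8, blue, green, red); there is no depth.
- optics.calibration(name): a dict with "fx", "fy", "cx", "cy" (pixels), "D" ([k1, k2, p1, p2, k3] as OpenCV has them; the pictures are not rectified), "R" (3x3) and "t" (3): a world point X has camera coordinates R X + t. Camera axes: x right, y down, z forward; pixel columns grow to the right and rows downward; lengths in mm; the calibration is good to about 2 mm. A picture is of the moment at which its call begins. calibration takes no time and is no camera call.
A pose or a line that the arm cannot do raises robot.IKError and nothing moves.
- robot.sign_off(): hands the job in, once; it reports no verdict.
Trained networks look in the newest picture that a camera, given by its name, has taken for a name from the list of things; names that differ only in an ending like _2 or _b are one class to them, and where a whole thing is asked for, a point or a joint stands for the part that bears it (a point fixed in the world has none). Each returns a list of dicts, best first, with "conf" (0 to 1); they miss things now and then, are a little off and sometimes report something else, mostly with a low value. They report only what shows in the picture. A call takes as long as a camera call. They do not tell look-alikes from the thing itself.
- nets.outline_of(camera, label): "region" (480x640 bool, what is visible of it) and "location" ([column, row] in pixels, amid what is visible of it).
The state is a dict: "time_s": time; "joint_positions": joint angles; "qd": joint speeds; "joint_torque": joint torques, N m; "tcp_pos": TCP position; "orientation": TCP orientation; "wrist_force": force on the tool from outside, world axes, zero at the start; "ft_torque": the same for the moment, N m; "opening": finger opening in mm.
Only numpy, scipy, OpenCV 4.12 (cv2) and the standard library are available. Lean on these libraries where they do the work, as an engineer would, in place of code of your own. Each camera call takes 0.05 s, during which the arm holds its last target.

## Working session

There is one attempt and no reset: what is moved stays moved. The work goes in short steps, each a Python script; the robot and the scene stay as the last script left them, time stands still between calls to the robot, and variables do not carry over. Pictures are saved under pics/ and viewed, and the job is handed in when it is done.

```bash
mkdir -p pics; ls
python3 - <<'E'
from bench import robot, planner, telemetry, optics, nets
import cv2,numpy as np
for n in("scene","top"):
    cv2.imwrite(f"pics/{n}0.png",optics.camera(n))
    c=optics.calibration(n);print(n,{k:np.round(v,3).tolist() for k,v in c.items()}, (-np.array(c["R"]).T@np.array(c["t"])).round())
s=telemetry.get_state();print(s["time_s"],s["tcp_pos"],s["orientation"],s["opening"])
E
```

```text
pics
scene {'fx': 434.681, 'fy': 434.681, 'cx': 321.26, 'cy': 240.171, 'D': [-0.037, 0.0, 0.0, 0.0, 0.0], 'R': [[-0.882, 0.471, 0.018], [0.289, 0.572, -0.768], [-0.372, -0.672, -0.641]], 't': [440.215, -19.074, 1175.547]} [831. 593. 731.]
top {'fx': 528.936, 'fy': 528.936, 'cx': 312.409, 'cy': 230.72, 'D': [-0.02, 0.0, 0.0, 0.0, 0.0], 'R': [[0.019, -1.0, 0.021], [-0.983, -0.023, -0.184], [0.184, -0.017, -0.983]], 't': [-28.684, 511.283, 1179.433]} [ 286.    3. 1254.]
0.1 [276.67634217 560.11902888 255.73021016] [3.14151121e+00 1.08410349e-03 1.11199214e+00] 85.62858188328131
```

View pics/scene0.png

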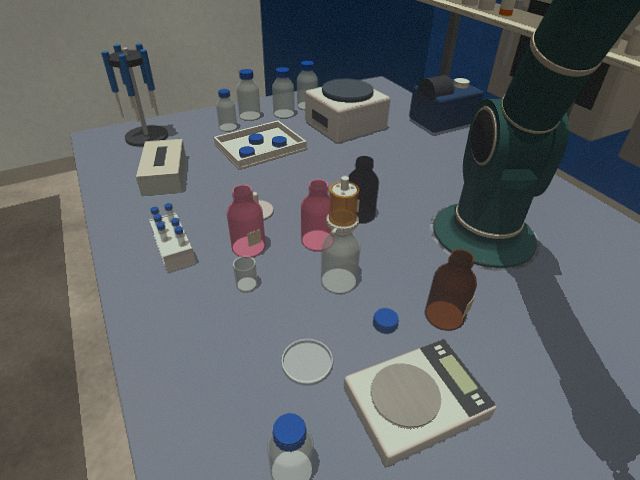

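View pics/top0.png

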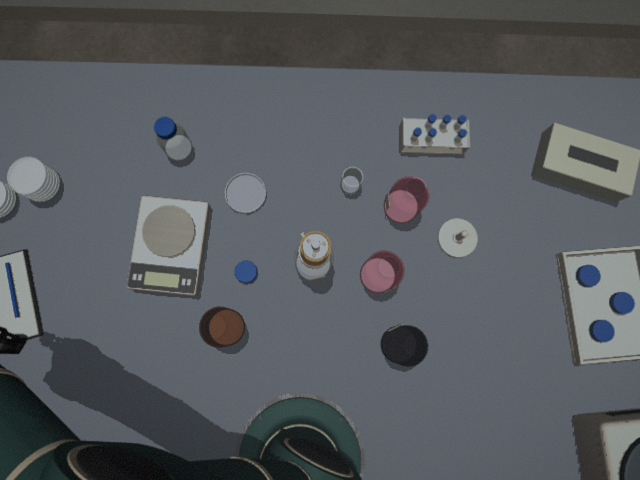

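The stack (clear bottle, amber funnel, white lid) stands at scene (342,240) and top (314,255). The dish is at top (246,193), the beaker (351,180), the stand (458,238) and the balance pan (168,231). The look-alikes are two pink bottles, one black and one brown. Next I run the networks.

```bash
cat > h.py <<'E'
from bench import robot, planner, telemetry, optics, nets
import cv2,numpy as np
from scipy.optimize import minimize
C={n:optics.calibration(n) for n in("scene","top")}
def K(c): return np.array([[c["fx"],0,c["cx"]],[0,c["fy"],c["cy"]],[0,0,1.]])
def proj(n,X):
    c=C[n]; r,_=cv2.Rodrigues(np.array(c["R"],float))
    return cv2.projectPoints(np.array(X,float).reshape(-1,1,3),r,np.array(c["t"],float),K(c),np.array(c["D"],float))[0].reshape(-1,2)
def ray(n,uv):
    c=C[n];p=cv2.undistortPoints(np.array(uv,float).reshape(1,1,2),K(c),np.array(c["D"],float))[0,0]
    R=np.array(c["R"]);o=-R.T@np.array(c["t"]);d=R.T@np.array([p[0],p[1],1]);return o,d/np.linalg.norm(d)
def plane(n,uv,z):
    o,d=ray(n,uv);return o+d*(z-o[2])/d[2]
def tri(uv1,uv2):
    o1,d1=ray("scene",uv1);o2,d2=ray("top",uv2)
    A=np.stack([d1,-d2],1);s=np.linalg.lstsq(A,o2-o1,rcond=None)[0]
    a=o1+d1*s[0];b=o2+d2*s[1];return (a+b)/2,np.linalg.norm(a-b)
A_=np.linspace(0,2*np.pi,48,endpoint=False)
def circ(r,z): return np.stack([r*np.cos(A_),r*np.sin(A_),0*A_+z],1)
E
python3 - <<'E'
from h import *
img={n:optics.camera(n) for n in C}
out={}
for n in C:
    im=img[n].copy()
    for l in["lid","funnel","filter_head","bottle","dish","drying_stand","beaker","balance","loose_cap","capped_bottle"]:
        for k,d in enumerate(nets.outline_of(n,l)[:5]):
            m=d["region"].astype(np.uint8);out[f"{n}|{l}|{k}"]=d["region"]
            ys,xs=np.where(m); print(n,l,round(d["conf"],2),np.round(d["location"]),m.sum(),(xs.min(),xs.max(),ys.min(),ys.max()) if len(xs) else None)
            if d["conf"]>.4:
                cs,_=cv2.findContours(m,0,1);cv2.drawContours(im,cs,-1,(0,255,0),1);cv2.putText(im,l[:6],tuple(int(v) for v in d["location"]),0,.35,(0,0,255),1)
    cv2.imwrite(f"pics/{n}_n.png",im)
np.savez_compressed("m.npz",**out)
c=cv2.resize(img["scene"][150:310,240:460],None,fx=3.4,fy=3.4,interpolation=2);cv2.imwrite("pics/crop.png",c)
c=cv2.resize(img["top"][150:290,210:490],None,fx=2.8,fy=2.8,interpolation=2);cv2.imwrite("pics/crop2.png",c)
E
```

```text
scene lid 0.88 [342. 187.] 314 (np.int64(332), np.int64(356), np.int64(176), np.int64(196))
scene funnel 0.82 [341. 212.] 891 (np.int64(328), np.int64(359), np.int64(183), np.int64(226))
scene filter_head 0.56 [338. 228.] 203 (np.int64(327), np.int64(358), np.int64(217), np.int64(233))
scene bottle 0.87 [316. 216.] 1659 (np.int64(300), np.int64(330), np.int64(180), np.int64(252))
scene bottle 0.73 [244. 221.] 2170 (np.int64(227), np.int64(265), np.int64(185), np.int64(257))
scene bottle 0.69 [453. 292.] 2944 (np.int64(424), np.int64(475), np.int64(250), np.int64(329))
scene bottle 0.67 [341. 259.] 2152 (np.int64(321), np.int64(360), np.int64(232), np.int64(294))
scene bottle 0.6 [364. 189.] 1283 (np.int64(349), np.int64(378), np.int64(157), np.int64(223))
scene dish 0.83 [308. 365.] 1933 (np.int64(282), np.int64(332), np.int64(339), np.int64(385))
scene drying_stand 0.54 [261. 208.] 206 (np.int64(253), np.int64(272), np.int64(192), np.int64(218))
scene beaker 0.59 [246. 273.] 789 (np.int64(233), np.int64(258), np.int64(256), np.int64(293))
scene balance 0.74 [417. 398.] 11499 (np.int
[... 1168 characters left out ...]
np.int64(176), np.int64(222))
top bottle 0.59 [219. 329.] 1510 (np.int64(199), np.int64(244), np.int64(306), np.int64(348))
top dish 0.95 [246. 194.] 1306 (np.int64(225), np.int64(265), np.int64(173), np.int64(212))
top drying_stand 0.7 [457. 238.] 1237 (np.int64(438), np.int64(477), np.int64(217), np.int64(257))
top beaker 0.82 [349. 181.] 453 (np.int64(341), np.int64(362), np.int64(167), np.int64(193))
top loose_cap 0.62 [348. 180.] 460 (np.int64(341), np.int64(362), np.int64(167), np.int64(193))
top loose_cap 0.55 [244. 273.] 426 (np.int64(234), np.int64(257), np.int64(260), np.int64(282))
top capped_bottle 0.65 [172. 139.] 1205 (np.int64(154), np.int64(192), np.int64(116), np.int64(160))
```

View pics/crop.png

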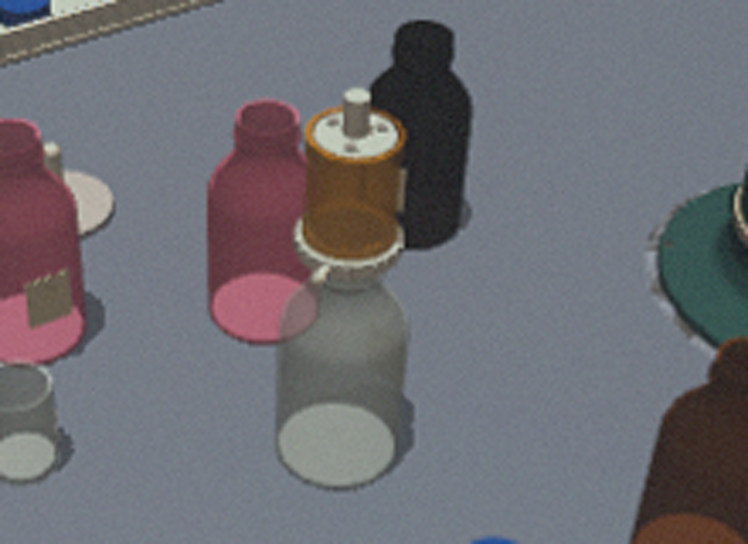

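View pics/crop2.png

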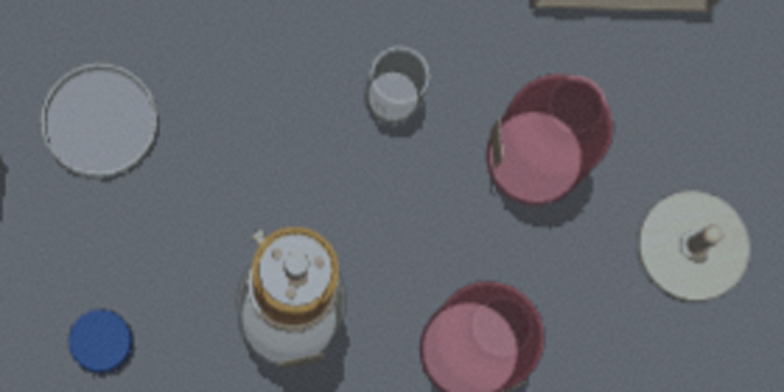

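The crops confirm the target: the stack sits on the only uncoloured glass bottle, at scene (342,260) and top (312,262). Pink bottles stand at top (405,198) and (381,272), black at (405,345) and brown at (222,327); none of them fits. The nipple points to top (302,234), i.e. +x+y. Next I fit silhouettes in both views with z left free.

```bash
cat > fit.py <<'E'
from h import *
SS=4
def sil(n,parts,p):
    m=np.zeros((480*SS,640*SS),np.uint8)
    for pts in parts:
        uv=proj(n,pts+p); h=cv2.convexHull(((uv+.5)*SS*16).astype(np.int32)); cv2.fillConvexPoly(m,h,1,shift=4)
    return m
def fit(parts,masks,p0,free=(0,1,2)):
    ms={n:cv2.resize(m.astype(np.uint8),None,fx=SS,fy=SS,interpolation=0) for n,m in masks.items()}
    free=list(free)
    def cost(q):
        p=np.array(p0,float);p[free]=q;c=0
        for n in ms:
            s=sil(n,parts,p);c+=1-(s&ms[n]).sum()/((s|ms[n]).sum())
        return c
    q0=np.array(p0,float)[free]
    S=np.vstack([q0]+[q0+12*np.eye(len(q0))[i] for i in range(len(q0))])
    r=minimize(cost,q0,method="Nelder-Mead",options=dict(initial_simplex=S,xatol=.1,fatol=1e-5))
    p=np.array(p0,float);p[free]=r.x;return p,r.fun/len(ms)
lid=[np.vstack([circ(24.5,0),circ(24.5,5)]),np.vstack([circ(8,5),circ(8,31)])]
fun=[np.vstack([circ(29.5,0),circ(29.5,72)])]
head=[np.vstack([circ(33,28),circ(33,40)])]
bot=[np.vstack([circ(43,0),circ(43,112)]),np.vstack([circ(43,112),circ(22.5,145)]),np.vstack([circ(22.5,145),circ(22.5,176)])]
dish=[np.vstack([circ(50,0),circ(50,13)])]
beak=[np.vstack([circ(25,0),circ(25,70)])]
stand=[np.vstack([circ(48,0),circ(48,8)]),np.vstack([circ(8,8),circ(8,60),circ(4,66)])]
E
python3 - <<'E'
from fit import *
m=np.load("m.npz")
def both(l,ks,kt): return {"scene":m[f"scene|{l}|{ks}"],"top":m[f"top|{l}|{kt}"]}
def go(name,parts,masks,uvt,z):
    p0=plane("top",uvt,z);p0[2]=0
    for fr in((0,1,2),(0,1)):
        print(name,fr,*[np.round(v,2) for v in fit(parts,masks,p0,fr)])
    if len(masks)>1:
        for n in masks: print("   only",n,*[np.round(v,2) for v in fit(parts,{n:masks[n]},p0,(0,1))])
go("dish",dish,both("dish",0,0),(246,193),6)
go("beaker",beak,both("beaker",0,0),(351,180),35)
go("stand",stand,{"top":m["top|drying_stand|0"]},(457,238),8)
U={}
for n in C:
    u=np.zeros((480,640),bool)
    for l in("lid","funnel","filter_head"): u|=m[f"{n}|{l}|0"]
    u|=m["scene|bottle|3" if n=="scene" else "top|bottle|1"]; U[n]=cv2.morphologyEx(u.astype(np.uint8),cv2.MORPH_CLOSE,np.ones((3,3)))
st=bot+[q+[0,0,148] for q in head]+[q+[0,0,188] for q in fun]+[q+[0,0,255] for q in lid]
go("stack",st,U,(313,262),100)
go("bottle+",bot,{"scene":m["scene|bottle|3"]},(313,262),100)
F={n:((m[f"{n}|funnel|0"]|m[f"{n}|lid|0"])).astype(np.uint8) for n in C}
go("fun+lid",[q+[0,0,188] for q in fun]+[q+[0,0,255] for q in lid],F,(313,262),100)
# knob top & nipple
print("knob",tri((344,179),(315.5,242.5)))
for a,b in[((334,230),(302,234))]: print("nip",tri(a,b))
E
```

```text
dish (0, 1, 2) [609.82 146.39   1.27] 0.04
dish (0, 1) [609.54 146.16   0.  ] 0.04
   only scene [609.23 145.73   0.  ] 0.03
   only top [610.38 146.98   0.  ] 0.05
beaker (0, 1, 2) [ 638.51 -108.04   -1.15] 0.08
beaker (0, 1) [ 638.46 -107.32    0.  ] 0.08
   only scene [ 638.78 -107.02    0.  ] 0.04
   only top [ 639.53 -107.95    0.  ] 0.13
stand (0, 1, 2) [ 515.45 -373.36  -14.34] 0.03
stand (0, 1) [ 512.95 -369.12    0.  ] 0.03
stack (0, 1, 2) [442.56 -20.16   0.53] 0.05
stack (0, 1) [442.48 -20.21   0.  ] 0.05
   only scene [441.32 -21.43   0.  ] 0.05
   only top [443.08 -20.24   0.  ] 0.05
bottle+ (0, 1, 2) [434.58 -32.54 -12.7 ] 0.15
bottle+ (0, 1) [441.08 -22.25   0.  ] 0.15
fun+lid (0, 1, 2) [443.87 -19.39  -1.19] 0.08
fun+lid (0, 1) [443.76 -19.4    0.  ] 0.09
   only scene [444.21 -18.82   0.  ] 0.08
   only top [443.77 -19.36   0.  ] 0.09
knob (array([445.08338529, -19.5907683 , 282.94357692]), np.float64(1.0506900768970047))
nip (array([477.87745148,   6.20612694, 186.70750145]), np.float64(1.2295371444381997))
```

Run:
```python
import cv2
a=cv2.imread("pics/top0.png")[185:305,115:225];cv2.imwrite("pics/pan_t.png",cv2.resize(a,None,fx=5,fy=5,interpolation=2))
a=cv2.imread("pics/scene0.png")[330:470,335:505];cv2.imwrite("pics/pan_s.png",cv2.resize(a,None,fx=4,fy=4,interpolation=2))
```

```text
(no output)
```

View pics/pan_t.png

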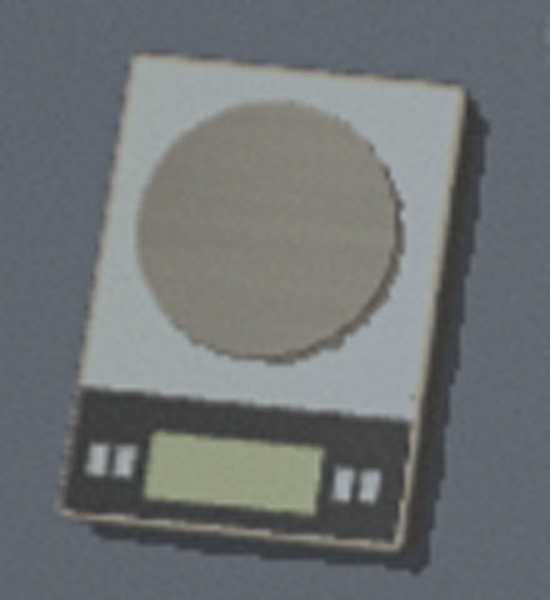

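View pics/pan_s.png

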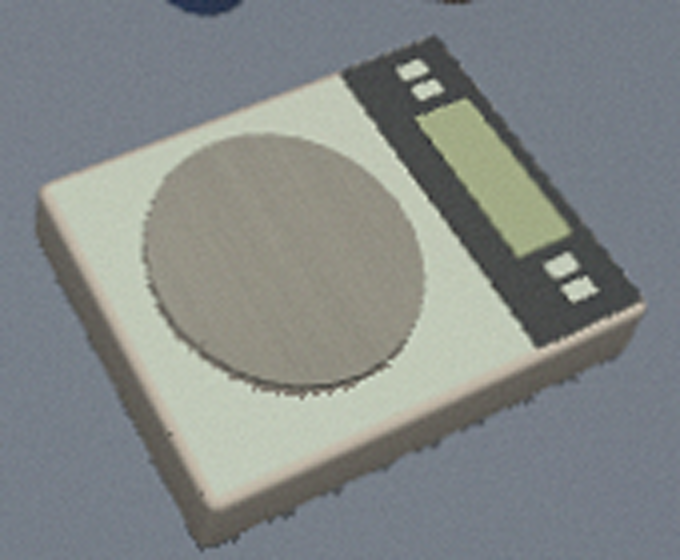

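Run:
```python
from h import *
print("pan",tri((406,395),(168.5,230.5)),plane("scene",(406,395),58),plane("top",(168.5,230.5),58))
print("post",tri((255,194),(463.7,233.5)),plane("top",(463.7,233.5),63),plane("scene",(255,194),63))
P=dict(stack=[443,-20],dish=[610,146.3],beaker=[638.7,-107.5],stand=[513,-369])
im={n:cv2.imread(f"pics/{n}0.png") for n in C}
def d(p,r,z,col=(0,255,0)):
    for n in C: cv2.polylines(im[n],[np.round(proj(n,circ(r,z)+[*p,0])*16).astype(np.int32)],True,col,1,cv2.LINE_AA,4)
d(P["stack"],43,0);d(P["stack"],29.5,260);d(P["stack"],8,286);d(P["dish"],50,13);d(P["beaker"],25,70);d(P["beaker"],25,0)
d(P["stand"],48,8);d(P["stand"],8,60)
b=plane("top",(168.5,230.5),58)[:2];d(b,60,58)
a=cv2.resize(im["top"][150:290,110:490],None,fx=2.1,fy=2.1,interpolation=2)
s=cv2.resize(im["scene"][150:450,220:520],None,fx=2,fy=2,interpolation=2)
cv2.imwrite("pics/o_t.png",a);cv2.imwrite("pics/o_s.png",s)
```

```text
pan (array([503.23777624, 314.25833808,  51.79941921]), np.float64(1.5732749430832123)) [505.65865534 317.33992461  58.        ] [502.6615568  312.08978036  58.        ]
post (array([ 511.05679945, -367.44384211,   59.47037637]), np.float64(0.35724219723116557)) [ 510.54651343 -366.45297315   63.        ] [ 512.61931131 -362.22590951   63.        ]
```

View pics/o_t.png

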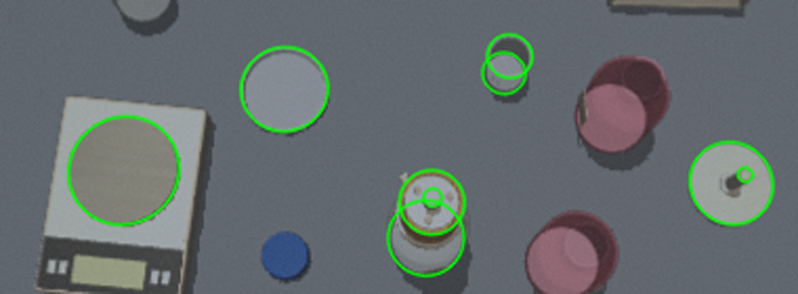

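View pics/o_s.png

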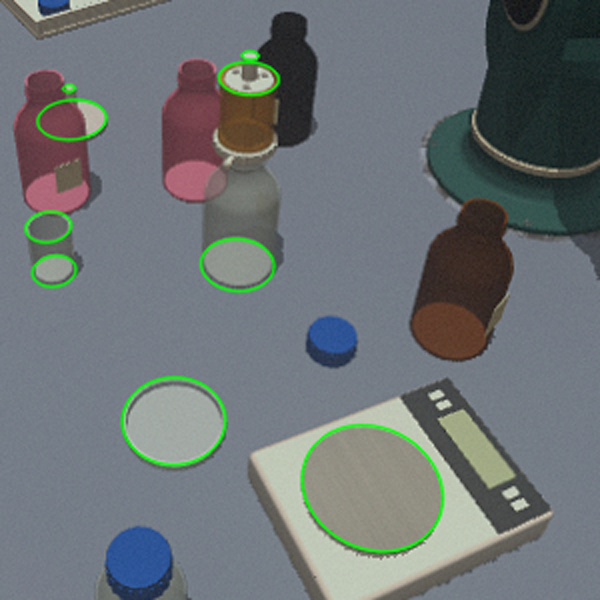

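The overlays agree in both views, and the triangulated heights are sound:

| Point | Measured height (mm) | Stated height (mm) |
|---|---|---|
| Knob top | 283 | 286 |
| Pan | 52 ± 6 | 58 |
| Post | 59–63 | 66 |
| Nipple | 187 | 182 |

The nipple azimuth is about 0.64 rad, so I use a jaw yaw of -0.93 (perpendicular to the nipple) throughout. First I approach the lid.

```bash
cat >> h.py <<'E'
import math
Y=-0.93
def O(y=Y): return [math.pi,0,y]
ST=np.array([443.7,-19.8]);DISH=(610,146.3);BEAK=(638.7,-107.5);STAND=(512,-367.5);PAN=(503,313)
def st(t=""):
    s=telemetry.get_state();print(t,round(s["time_s"],1),np.round(s["tcp_pos"],1),np.round(s["orientation"],3),"op",round(s["opening"],1),"F",np.round(s["wrist_force"],1));return s
def ml(x,y,z,v=150,**k): return robot.move_straight([x,y,z],O(),vel=v,**k)
def snap(tag,box=None,f=1):
    for n in C:
        im=optics.camera(n)
        cv2.imwrite(f"pics/{n}_{tag}.png",im)
def crop(n,tag,b,f):
    im=cv2.imread(f"pics/{n}_{tag}.png")[b[1]:b[3],b[0]:b[2]]
    cv2.imwrite(f"pics/{n}_{tag}c.png",cv2.resize(im,None,fx=f,fy=f,interpolation=2))
E
python3 - <<'E'
from h import *
for p in [(*ST,350),(*ST,178),(*DISH,40),(*DISH,330),(*STAND,60),(*STAND,340),(*BEAK,70),(*BEAK,250),(*PAN,225),(*PAN,300)]:
    q=planner.solve_ik(p,O());print(p,None if q is None else np.round(q,2))
robot.reach([444.3,-19.6,345],O());robot.gripper_to(45,20);st()
ml(444.3,-19.6,296,100);st()
snap("a");crop("scene","a",(280,110,420,250),4);crop("top","a",(250,180,390,300),4)
E
```

```text
(np.float64(443.7), np.float64(-19.8), 350) [-0.71 -0.02  0.68  1.93  0.01  1.23 -0.96]
(np.float64(443.7), np.float64(-19.8), 178) [-0.63  0.24  0.69  2.14 -0.21  0.83 -0.75]
(610, 146.3, 40) [-0.65  0.75  0.5   1.75 -0.49  0.77 -0.83]
(610, 146.3, 330) [-0.7   0.41  0.56  1.53 -0.22  1.27 -1.03]
(512, -367.5, 60) [ 0.03  0.82  0.79  1.75 -0.73  0.89  0.21]
(512, -367.5, 340) [-0.2   0.64  1.22  1.52 -0.61  1.4   0.13]
(638.7, -107.5, 70) [-0.41  0.82  0.77  1.7  -0.7   0.92 -0.28]
(638.7, -107.5, 250) [-0.42  0.57  0.78  1.58 -0.43  1.17 -0.48]
(503, 313, 225) [-0.97  0.42  0.47  1.74 -0.22  1.03 -1.35]
(503, 313, 300) [-0.98  0.35  0.48  1.66 -0.17  1.18 -1.39]
 3.9 [444.3 -19.6 345. ] [ 3.142 -0.    -0.93 ] op 45.2 F [ 0.2 -0.3  0.1]
 4.5 [444.5 -19.6 296.4] [-3.141 -0.    -0.93 ] op 45.4 F [-0.3  0.  -0.8]
```

View pics/scene_ac.png

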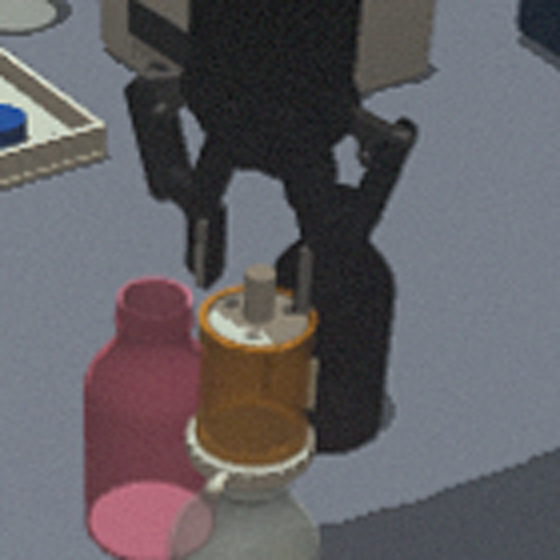

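View pics/top_ac.png

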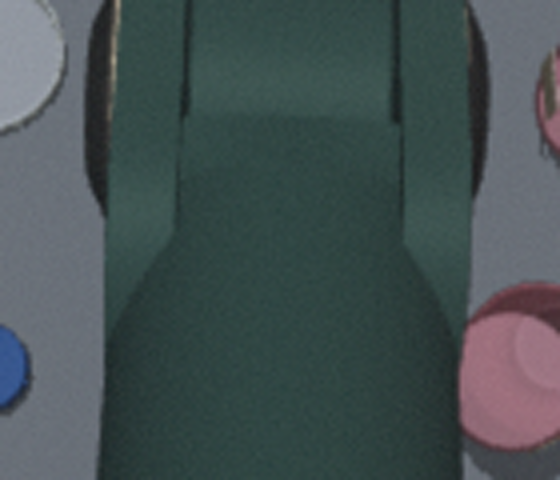

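In the scene crop the knob (260,290) sits between the finger tips (205,275) and (305,300), and the tips are above the disc. The top view is hidden by the arm. I close on the knob now.

Run:
```python
from h import *
ml(444.3,-19.6,290,60)
robot.gripper_to(8,25);st("closed")
ml(444.3,-19.6,298,40);ml(444.3,-19.6,330,100);st("up")
snap("b");crop("scene","b",(280,80,420,220),4)
```

```text
closed 5.2 [444.4 -19.6 290.2] [-3.141 -0.    -0.93 ] op 15.0 F [-0.3 -0.1  3.9]
up 6.0 [444.2 -19.5 329.7] [-3.141  0.    -0.93 ] op 14.7 F [-0.  -0.1 -0.1]
```

View pics/scene_bc.png

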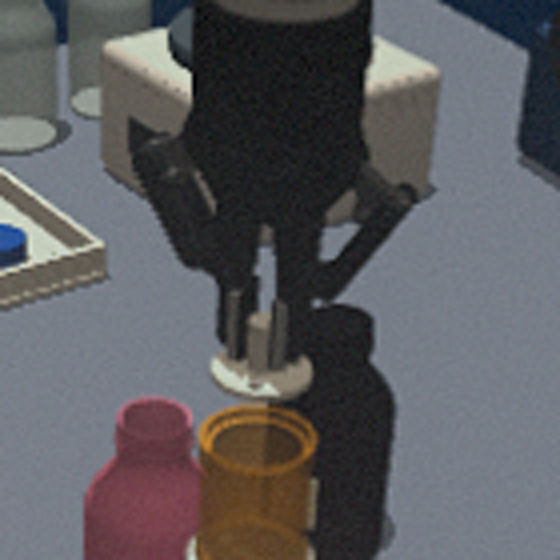

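The lid is held at scene crop (262,370), roughly level, and the funnel still stands. On to the dish.

Run:
```python
from h import *
ml(*DISH,200,300);ml(*DISH,60,150);st()
print(ml(*DISH,37.5,30,until_force=2.5));st("down")
robot.gripper_to(28,20);st("open")
ml(*DISH,80,80);ml(*DISH,150,200)
ml(*ST,330,300);st()
snap("c");crop("scene","c",(260,320,400,420),5);crop("top","c",(200,150,300,230),6)
```

```text
8.3 [610.5 146.4  61. ] [-3.14 -0.   -0.93] op 14.9 F [0.7 0.9 0.3]
True
down 8.9 [609.7 146.3  38.2] [ 3.141  0.    -0.93 ] op 15.0 F [-1.4 -0.7  8. ]
open 9.2 [609.2 146.2  37.6] [ 3.14e+00  1.00e-03 -9.30e-01] op 28.0 F [ 0.5 -0.6 -0.4]
 11.5 [443.8 -19.  329.1] [ 3.14   0.    -0.929] op 28.2 F [ 0.1  0.5 -0.7]
```

View pics/scene_cc.png

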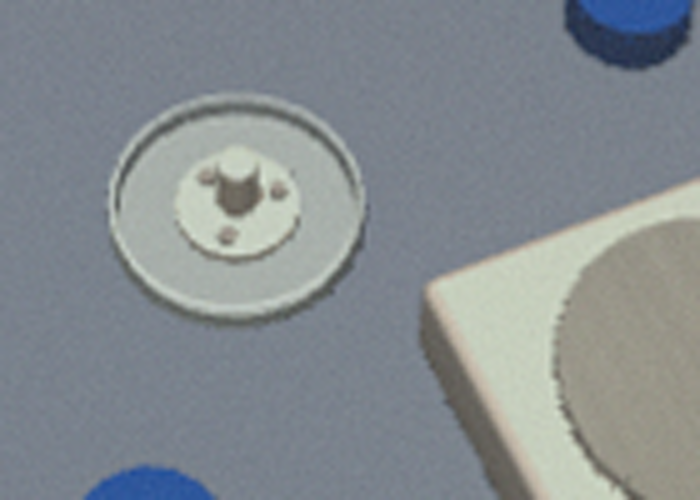

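View pics/top_cc.png

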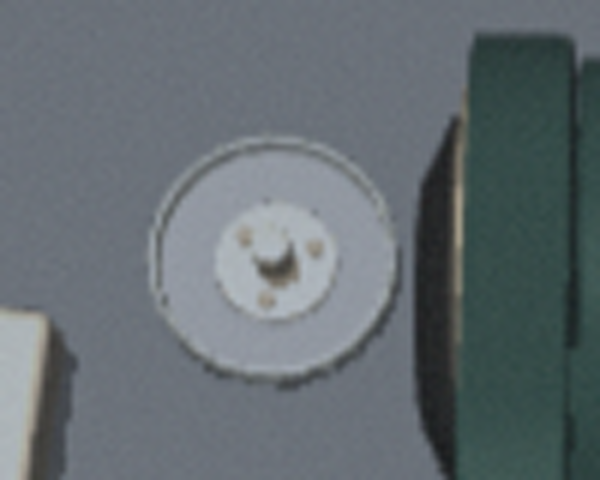

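View pics/scene_c.png

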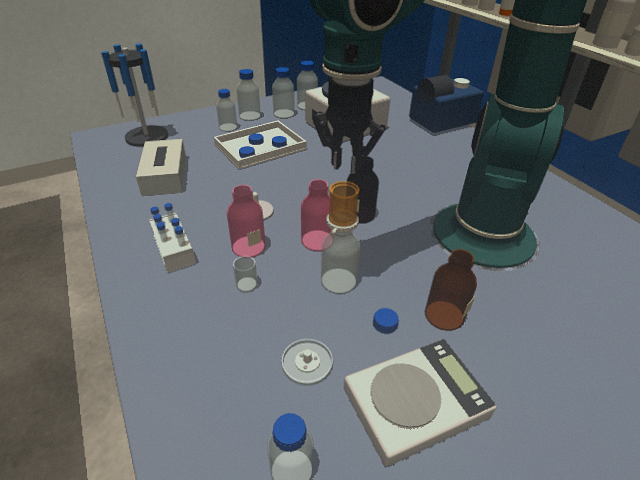

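The lid lies flat in the dish, knob up, at scene (307,360) and top (245,193), and the funnel stands unchanged. Funnel next.

Run:
```python
from h import *
robot.gripper_to(85)
ml(*ST,240,120);st("at")
robot.gripper_to(50,35);st("closed")
ml(*ST,248,40);ml(*ST,282,120);st("up")
snap("d");crop("scene","d",(280,130,420,300),3.5)
```

```text
at 13.1 [444.  -19.9 240.5] [-3.141 -0.    -0.93 ] op 84.9 F [ 0.2  0.4 -0. ]
closed 13.5 [444.1 -19.7 240.7] [-3.14 -0.   -0.93] op 57.5 F [-1.7  0.5  7.9]
up 14.3 [443.6 -19.7 281.7] [-3.141  0.    -0.93 ] op 57.3 F [ 0.4  0.6 -0.9]
```

View pics/scene_dc.png

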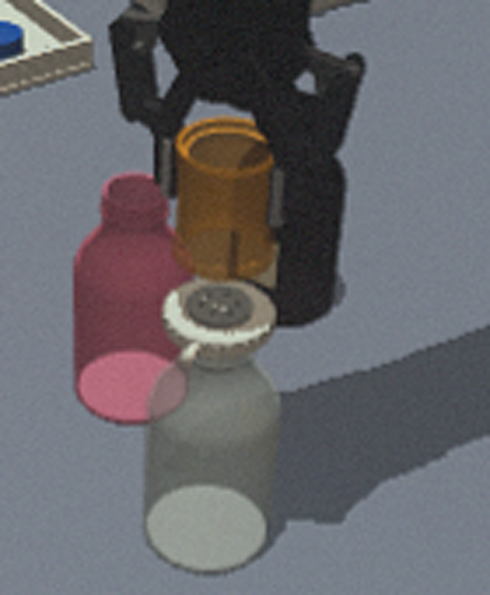

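The funnel is lifted upright at crop (225,200), and the head stays on the bottle at (220,315). To the stand at foot height about 238.

Run:
```python
from h import *
ml(*ST,290,100)
ml(*STAND,290,220);ml(*STAND,135,150);st()
snap("e");crop("top","e",(390,150,530,300),4);crop("scene","e",(200,80,340,260),3.2)
```

```text
17.6 [ 512.3 -367.8  135.9] [-3.141e+00 -1.000e-03 -9.300e-01] op 57.1 F [ 0.6  0.5 -0.4]
```

View pics/scene_ec.png

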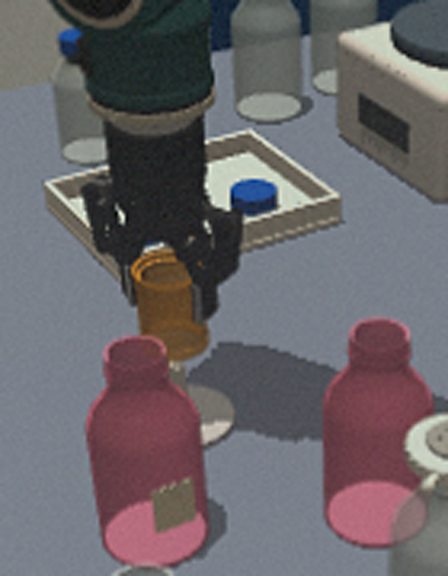

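View pics/top_ec.png

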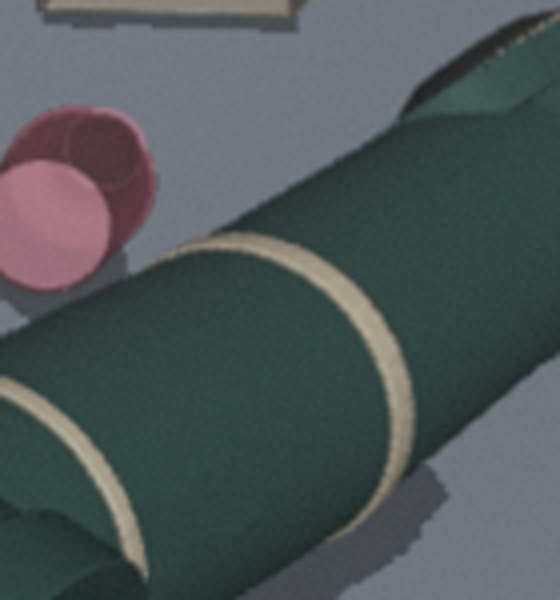

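The funnel hangs upright directly above the post: foot at crop (175,345), post top at (180,370). I lower it with force guard.

Run:
```python
from h import *
print(plane("top",(401,206),0),plane("top",(380,275),0))
print(ml(*STAND,75,80,until_force=8));st()
print(ml(*STAND,58.5,30,until_force=4));st("down")
robot.gripper_to(85);st("open")
ml(*STAND,150,150);ml(*STAND,260,250);st()
snap("f");crop("scene","f",(200,130,340,280),4)
ml(*ST,260,280);st()
snap("g");crop("top","g",(390,150,530,300),4)
```

```text
[ 587.22433673 -233.78638588    0.        ] [ 417.20551227 -181.62954407    0.        ]
False
 18.6 [ 512.2 -367.8   75.4] [-3.141e+00 -1.000e-03 -9.300e-01] op 57.7 F [-0.3  0.3 -0.9]
True
down 19.1 [ 512.1 -367.4   60.4] [-3.141  0.    -0.93 ] op 57.3 F [ 0.5 -0.   5.7]
open 19.4 [ 511.7 -367.1   60.1] [ 3.141e+00  1.000e-03 -9.300e-01] op 85.1 F [-0.6 -1.  -0. ]
 20.8 [ 511.9 -367.2  259.5] [ 3.141e+00  1.000e-03 -9.300e-01] op 85.2 F [ 0.2 -0.3 -0.3]
 22.3 [443.7 -20.7 259.9] [ 3.141 -0.    -0.931] op 84.8 F [ 1.  -0.7 -0.4]
```

View pics/scene_fc.png

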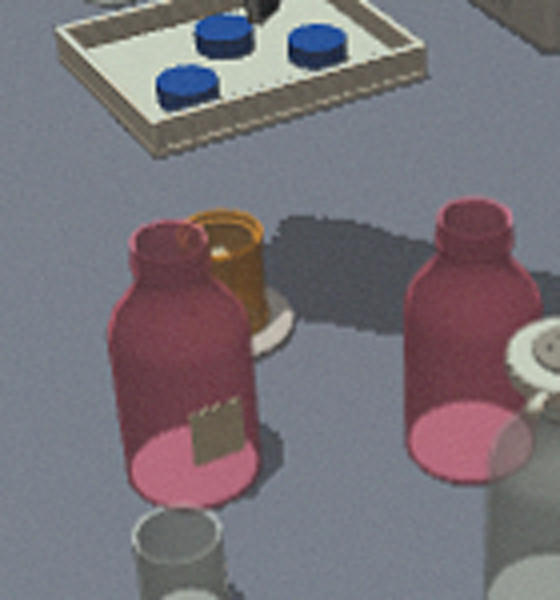

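View pics/top_gc.png

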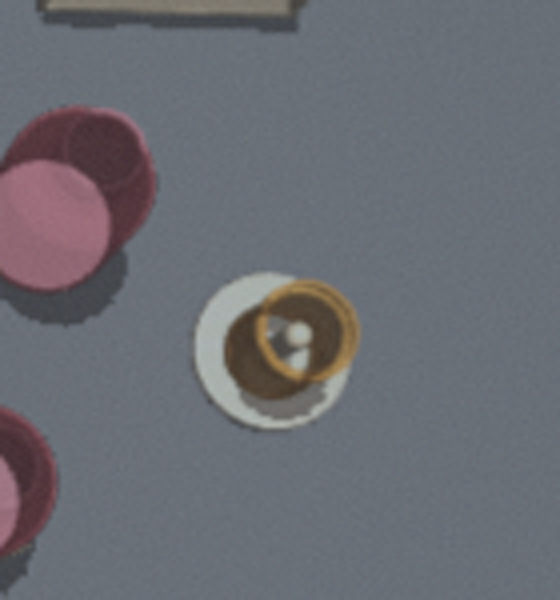

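View pics/scene_g.png

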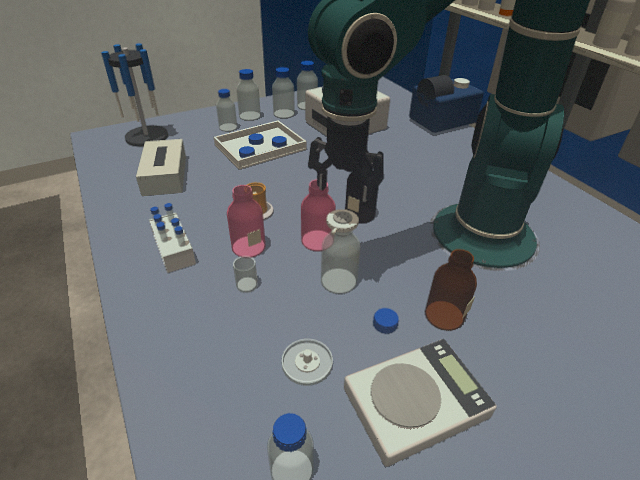

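The funnel stands upright on the disc with the post inside it, at top crop (268,350) against the disc at (272,350), about 1–2 mm off. Now the head's pose, from the unobstructed "f" pictures.

Run:
```python
from h import *
im={n:cv2.imread(f"pics/{n}_f.png") for n in C}
out=[]
for n,b in(("scene",(300,180,390,310)),("top",(270,210,360,300))):
    raw=im[n][b[1]:b[3],b[0]:b[2]].copy()
    for r,z in((33,188),(43,0),(20,192)): cv2.polylines(im[n],[np.round(proj(n,circ(r,z)+[443,-20,0])*16).astype(np.int32)],True,(0,255,0),1,cv2.LINE_AA,4)
    v=np.array([math.cos(.64),math.sin(.64)])
    a=proj(n,[[443+v[0]*33,-20+v[1]*33,182],[443+v[0]*48,-20+v[1]*48,182]]);cv2.line(im[n],*[tuple(np.round(q).astype(int).tolist()) for q in a],(0,0,255),1)
    o=np.hstack([raw,im[n][b[1]:b[3],b[0]:b[2]]]);out.append(cv2.resize(o,None,fx=4,fy=4,interpolation=2))
    cv2.imwrite(f"pics/head_{n}.png",out[-1])
```

```text
(no output)
```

View pics/head_scene.png

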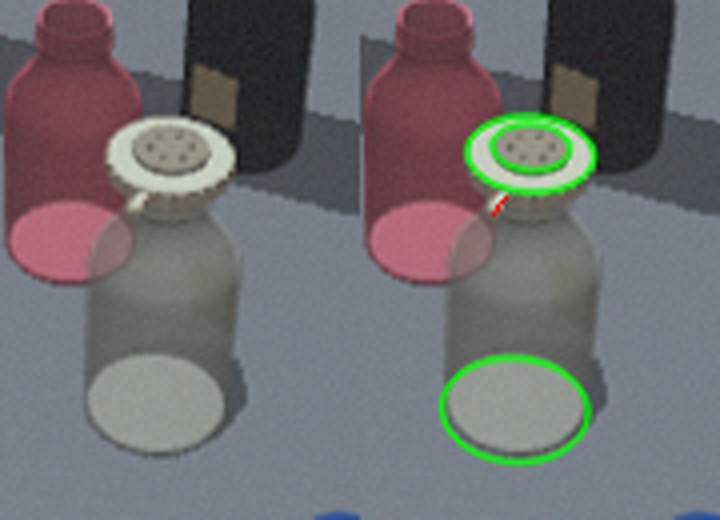

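View pics/head_top.png

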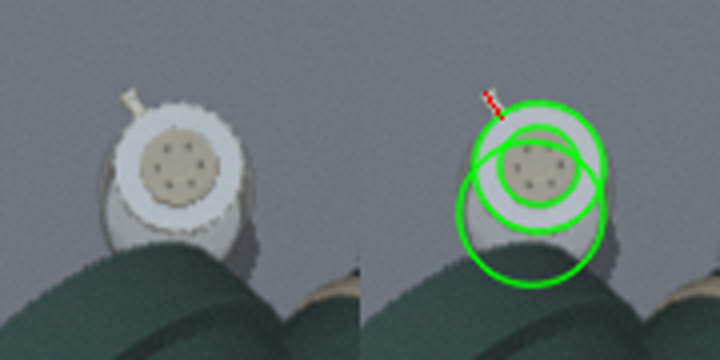

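The head model at (443,-20), z 188, with the nipple at 0.64 rad matches both pictures. I grasp the flange across the nipple.

Run:
```python
from h import *
p=(443.3,-20)
ml(*p,220,150);ml(*p,184,80,until_force=8);st("at")
robot.gripper_to(55,35);st("closed")
ml(*p,192,40);ml(*p,240,120);st("up")
snap("i");crop("scene","i",(280,130,420,300),3.5)
```

```text
at 23.4 [443.5 -20.1 184.3] [-3.141 -0.    -0.93 ] op 85.0 F [-1.2  0.8  1.5]
closed 23.7 [443.7 -19.9 184.7] [-3.14 -0.   -0.93] op 64.7 F [-1.7  0.4  9.2]
up 24.6 [443.1 -19.8 239.6] [-3.142  0.    -0.93 ] op 64.6 F [ 0.3 -0.1 -0.8]
```

View pics/scene_ic.png

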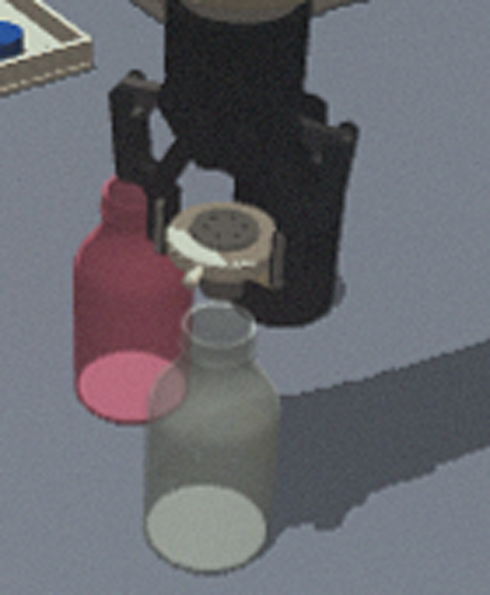

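The head is held level at crop (222,235), and the bottle (215,440) stands still. To the beaker.

Run:
```python
from h import *
ml(*BEAK,240,220);ml(*BEAK,122,150);st()
snap("j");crop("scene","j",(180,180,320,310),4);crop("top","j",(280,110,420,240),4)
```

```text
26.8 [ 639.2 -107.6  123. ] [-3.141e+00 -1.000e-03 -9.300e-01] op 64.6 F [0.1 0.4 0.1]
```

View pics/scene_jc.png

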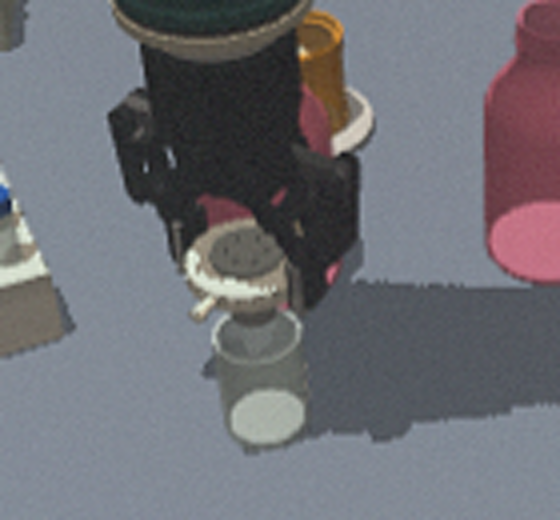

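The stopper is over the beaker mouth at crop (258,325), with the rim centred at (257,335). I lower it with force guard.

Run:
```python
from h import *
print(ml(*BEAK,86,60,until_force=5));s=st()
if s["tcp_pos"][2]<88:
    print(ml(*BEAK,77.5,25,until_force=3));st("down")
snap("k");crop("scene","k",(180,180,320,310),4)
```

```text
False
 27.6 [ 638.8 -107.7   86.2] [-3.142 -0.    -0.93 ] op 64.9 F [ 0.4 -0.6 -0.5]
True
down 28.0 [ 639.  -107.5   78.8] [-3.141 -0.    -0.93 ] op 65.0 F [-3.   0.3  9.9]
```

View pics/scene_kc.png

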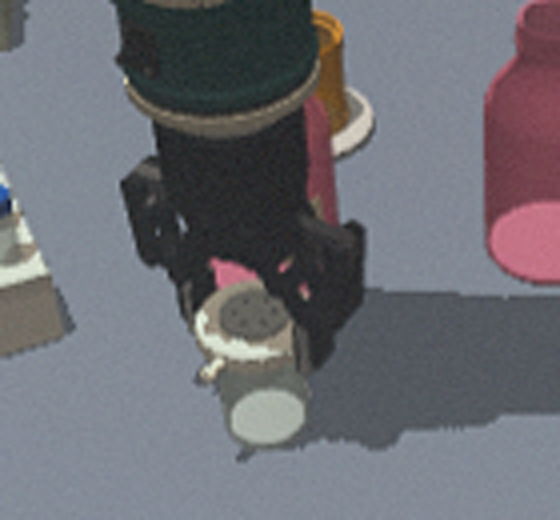

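The flange has seated on the rim at TCP 78.8, where 78.5 was expected. I release and back off.

Run:
```python
from h import *
robot.gripper_to(85);st("open")
ml(*BEAK,120,80);ml(*BEAK,260,250);ml(443,-20,260,280);st()
snap("l");crop("scene","l",(190,180,390,310),4);crop("top","l",(290,130,400,230),5)
print([ (round(d["conf"],2),np.round(d["location"])) for d in nets.outline_of("top","beaker")[:2]])
```

```text
open 28.4 [ 638.5 -107.4   78. ] [ 3.141  0.    -0.93 ] op 85.1 F [-0.1  0.2  0. ]
 30.7 [443.7 -20.2 260. ] [ 3.142 -0.    -0.93 ] op 85.1 F [ 0.5 -0.1 -0.3]
[]
```

View pics/scene_lc.png

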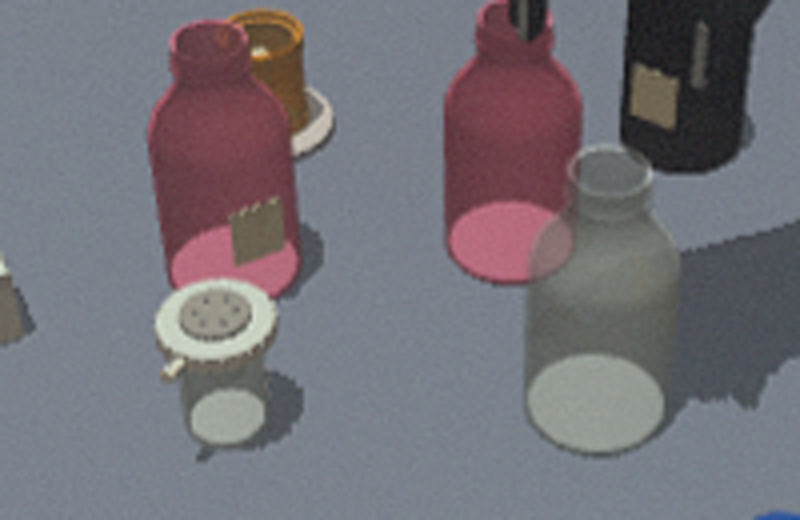

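View pics/top_lc.png

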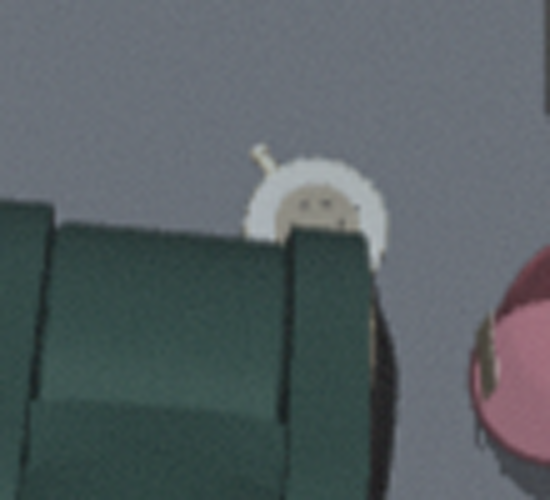

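Run:
```python
from h import *
print("head",plane("scene",(244,258.75),86),"beaker floor",plane("scene",(246.75,284),3))
print("mouth",plane("scene",(342.6,223),176))
from fit import fit,bot
ds=nets.outline_of("scene","bottle")
for d in ds[:5]:
    if abs(d["location"][0]-340)<8 and abs(d["location"][1]-255)<15: print(np.round(fit(bot,{"scene":d["region"]},[443,-20,0],(0,1))[0],1))
```

```text
head [ 638.12495602 -102.72752833   86.        ] beaker floor [ 638.11087753 -107.30433487    3.        ]
mouth [442.84684089 -17.28232582 176.        ]
[440.1 -23.5   0. ]
```

The head is seated, within about 4 mm of the beaker's axis. The bottle stands at (442.5,-20). Now I grasp its neck.

Run:
```python
from h import *
p=(442.6,-20)
ml(*p,215,200);ml(*p,174,80,until_force=8);st("at")
robot.gripper_to(35,60);st("closed")
ml(*p,182,30);st();ml(*p,220,80);st("up")
snap("m");crop("scene","m",(280,130,420,300),3.5)
```

```text
at 32.0 [442.8 -20.1 174.4] [-3.141 -0.    -0.93 ] op 85.0 F [-0.4  0.3  0.5]
closed 32.5 [443.1 -20.1 174.6] [-3.141 -0.    -0.93 ] op 43.0 F [-0.2 -0.2  9.8]
 32.9 [442.6 -19.9 182.1] [-3.141  0.    -0.93 ] op 42.6 F [-1.   0.7 -3.2]
up 33.5 [442.5 -19.9 219.8] [-3.142  0.    -0.93 ] op 42.8 F [-0.1 -0.2 -2.8]
```

View pics/scene_mc.png

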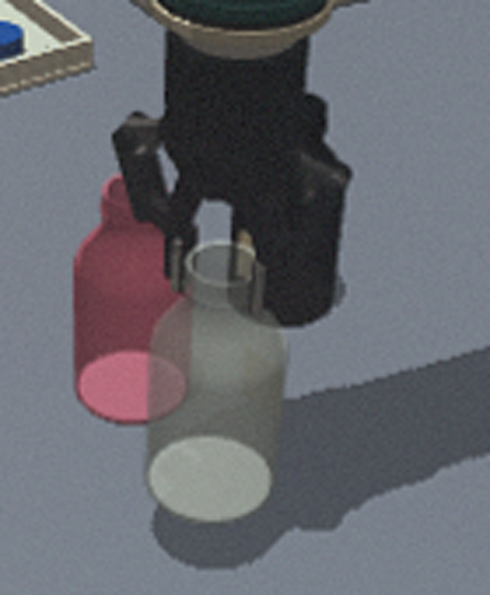

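The bottle hangs upright and clear of the bench, with a load of about 2.9 N. I carry it to the pan with its bottom at about 95 mm.

Run:
```python
from h import *
ml(442.6,-20,270,100);ml(*PAN,270,150);robot.wait(.2);st()
ml(*PAN,245,60);robot.wait(.2);st()
snap("n");crop("scene","n",(320,240,520,470),2.5)
```

```text
36.9 [503.  312.8 270.1] [-3.142  0.    -0.93 ] op 42.9 F [-0.6  0.9 -3.7]
 37.6 [503.1 313.1 245.3] [-3.141  0.    -0.93 ] op 42.6 F [ 0.3 -0.8 -3. ]
```

View pics/scene_nc.png

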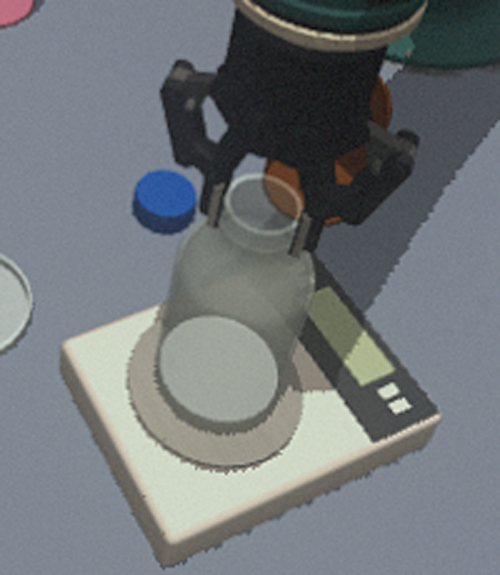

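The bottle is over the pan, base at crop (218,372) and 13 mm above it. I lower it slowly until contact.

Run:
```python
from h import *
ml(*PAN,236,30);robot.wait(.2);st()
print(ml(*PAN,228.5,12,until_force=2));s=st("down")
snap("o");crop("scene","o",(320,240,520,470),2.5)
```

```text
38.4 [503.1 313.  236.1] [-3.141  0.    -0.93 ] op 42.9 F [-0.6  0.3 -3.6]
True
down 38.8 [503.2 312.9 232.7] [-3.141 -0.    -0.93 ] op 42.9 F [ 0.3 -0.7  6.4]
```

View pics/scene_oc.png

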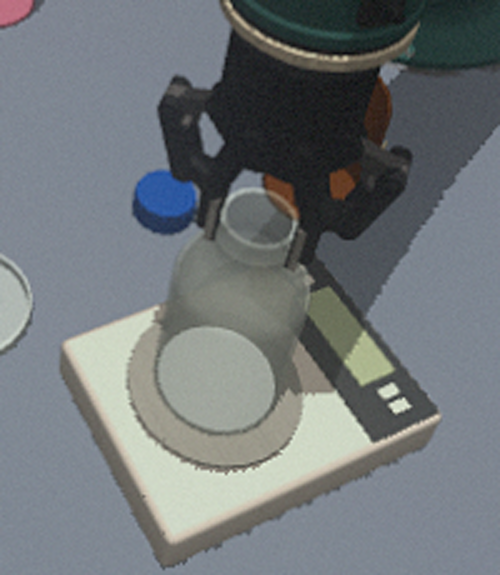

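The bottle made contact with the pan at TCP 232.7, where 232 was expected. I release and withdraw.

Run:
```python
from h import *
robot.gripper_to(84);st("open")
ml(*PAN,270,60);ml(*PAN,330,200);robot.reach([420,80,380],O());robot.wait(.5);st()
snap("p");crop("top","p",(100,170,270,310),4)
```

```text
open 39.4 [502.7 312.8 232. ] [ 3.14 -0.   -0.93] op 83.7 F [-0.   0.1 -0.2]
 42.1 [420.1  80.1 380. ] [ 3.141 -0.    -0.93 ] op 84.2 F [ 0.1 -0.   0.9]
```

View pics/scene_p.png

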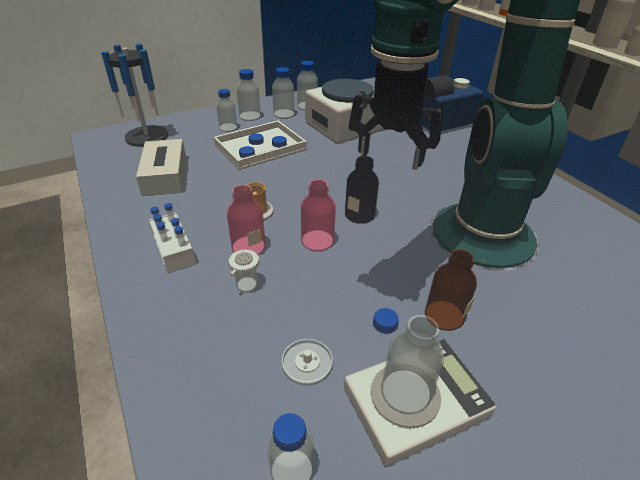

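View pics/top_pc.png

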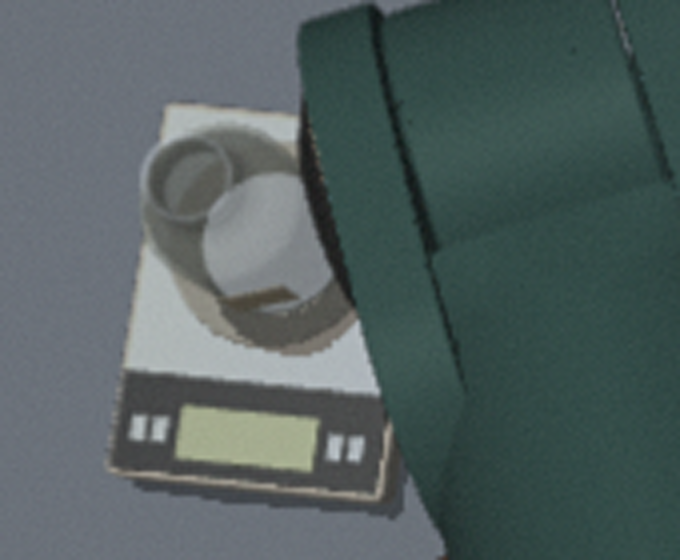

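Everything is in place. The bottle's base is at top (167,230) and the pan centre at (168.5,230.5), so it is within about 3 mm. The dish, loose cap and capped bottle show at their original pixels. I hand the job in.

Run:
```python
from h import *
print(robot.sign_off());st()
```

```text
the job is handed in; nothing more can be done
None
the job is handed in; nothing more can be done
```

The filter unit is apart and the job was handed in at about 42 s of the allowed 104 s. `robot.sign_off()` gave no verdict. These are my last checks from the pictures:

- **Lid:** it lies flat in the dish, knob up and close to the centre.
- **Funnel:** it stands upright on the stand's disc with the post inside, about 1–2 mm off centre.
- **Filter head:** it sits stopper-down in the beaker with its flange on the rim. It touched down at TCP 78.8 mm, where 78.5 was expected.
- **Bottle:** it stands upright on the pan within about 3 mm of centre. It touched down at TCP 232.7 mm, where 232 was expected, and was let go only after contact.
- **Dish, beaker and bystanders:** the dish, loose cap and capped bottle showed no visible shift. I did not re-measure the beaker in both views.

**Disagreements:**
- The two cameras differed by up to about 6 mm on the pan position and height.
- The scene camera alone put the head about 4 mm off the beaker's axis, where 12 mm is allowed.
- The beaker network found nothing in one late top picture, because the arm partly covered it.

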